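# Close the open vial and start the block shaker

### The job

One vial in the block shaker has its stopper standing up: press that stopper gently all the way down with the closed fingertips, level with the others. Then, and not before, press the long bar-shaped start key on the shaker's front strip fully down and let it come back up. Grasp and lift nothing, and do not touch the other vials, the steel plug, the two small round keys or the things on the bench.

Things in the scene. Friction and masses are not known exactly. Their poses are not given: they have to be found in the camera images.
- shaker: White fixed block shaker, 280 (x) by 230 (y) mm; origin: centre of underside, -x is its front. Housing top at 75 mm. At the rear an aluminium block, top at 115 mm, has six wells (x = 10, 60 mm; y = -50, 0, 50 mm) holding five vials and a steel plug in any order. On the front strip (x = -85 mm) are three keys in any order, 62 mm apart, in white frames whose tops are at 81 mm.
- open_vial: The vial that is not closed: clear glass, 27 mm across, 55 mm tall, standing loose in one of the wells, 33 mm deep in the block. Its blue stopper stands 9 to 12 mm above the rim; those of all other vials are down. Origin: centre of the vial's underside, z up. It cracks under more than 25 N and must stay in its well.
- stopper (a joint): How far the stopper of the open vial is pressed down (m): 0 to 0.003 at the start, 0.012 fully down on the rim. It slides straight down against about 3 N of friction and stays where it is left; at the end of travel it is a firm stop.
- stopper_top (a point): Centre of the flat top of that stopper (a blue disc 27 mm across, 12 mm thick, of soft rubber: its head gives about 1 mm per 3 N, up to 6 mm, and springs back); it moves down with it. When fully down it is 67 mm above the vial's underside, level with the other vials' stoppers.
- start_key (a joint): Travel of the start key (m): 0 up, 0.006 fully down, counted as pressed from 0.004. Sprung: 1.2 N to begin, about 5 N fully down; it comes back up when let go.
- start_key_top (a point): Centre of the top of the start key: the long bar-shaped key, 44 mm (along the shaker's y) by 18 mm, standing 10 mm above its frame, its top 91 mm above the bench. Same grey plastic as the others; it may be the left, middle or right one.
- small_key_a (a joint): Travel of a small round key (m): 0 up, 0.006 down; sprung like the start key. Leave alone.
- small_key_a_top (a point): Centre of the top of that small round key (16 mm across), at the height of the start key.
- small_key_b (a joint): Travel of a small round key (m): 0 up, 0.006 down; sprung like the start key. Leave alone.
- small_key_b_top (a point): Centre of the top of that small round key (16 mm across), at the height of the start key.
- vial_1: Clear glass vial, 27 mm across, 55 mm tall, with a 12 mm thick blue stopper of the same width fully down on its rim (67 mm in all), standing loose in a well of the block. Origin: centre of its underside, z up. Leave alone.
- vial_2: Clear glass vial, 27 mm across, 55 mm tall, with a 12 mm thick blue stopper of the same width fully down on its rim (67 mm in all), standing loose in a well of the block. Origin: centre of its underside, z up. Leave alone.
- vial_3: Clear glass vial, 27 mm across, 55 mm tall, with a 12 mm thick blue stopper of the same width fully down on its rim (67 mm in all), standing loose in a well of the block. Origin: centre of its underside, z up. Leave alone.
- vial_4: Clear glass vial, 27 mm across, 55 mm tall, with a 12 mm thick blue stopper of the same width fully down on its rim (67 mm in all), standing loose in a well of the block. Origin: centre of its underside, z up. Leave alone.
- blank_plug: Plain steel plug, 27 mm across, 45 mm tall, filling the sixth well and standing 12 mm above the block. Origin: centre of its underside, z up. Leave alone.
- reagent: Amber bottle on the bench left of the shaker, 60 mm across, 130 mm tall; origin under its centre. Leave alone.
- beaker: Glass beaker on the bench right of the shaker, 70 mm across, 90 mm tall; origin under its centre. Leave alone.
- tip_box: Grey box on the bench at the far right, 120 by 85 by 55 mm tall; origin under its centre. Leave alone.
- jar: White jar on the bench at the far left, 56 mm across, 60 mm tall; origin under its centre. Leave alone.
Not all that is in view belongs to the job. What is shaped like the open_vial but brown or turquoise is not meant.

How it is judged:
By the outcome, as a careful person would: the job done as asked, in the order asked, and still so for the second after the job is handed in, with the robot touching nothing.
It also fails if it takes over 42 s, if anything falls off the work surface, if the arm or the gripper's body presses on something with over 40 N, if the wrist force passes 120 N, or if a joint passes its speed limit or range.

### The arm

A 6-joint arm with a two-finger parallel gripper is mounted at the origin on the work surface. World frame = base frame: x ahead of the robot, y to its left, z up, the work surface at z = 0. Lengths are in mm, angles in degrees, forces in N, time in s.
With the tool pointing down it reaches from about 300 to 850 mm from the base axis. Payload 4.2 kg.
Tool frame: the origin (TCP) lies on the centre line of the jaws, within the pads' length; the fingertips stand 14 mm ahead of it and the grasp point (between the pads) lies 5 mm behind it (env.finger_overhang is the z of the fingertips in the tool frame, in mm); z points along the fingers, y is the line along which they close (so a half turn about z gives the same grasp; the last joint's range is limited). The gripper opens to 91 mm and grips with 3 to 60 N. Pads are 32 mm wide; open, the fingers measure 118 mm over their backs; the gripper's body (76 mm by 178 mm) begins 60 mm behind the grasp point.
Start: joints at [75.802, 18.312, 89.639, -0, 72.044, -1.146], TCP at [129.856, 560.16, 227.976] pointing down, gripper open.
Joint ranges: [-177.97, 177.97], [-48.28, 115.42], [12.27, 149.76], [-77.06, 257.06], [2.81, 150.46], [-146.56, 146.56]. Speed limits (degrees/s): [147.25, 147.25, 180, 180, 180, 180].

### API

Orientations are given as [roll, pitch, yaw] about the fixed x, y, z axes, in that order (R = Rz(yaw) Ry(pitch) Rx(roll)).
In Python, from workcell import sensors, viewer, env gives the robot as it stands. The module is installed in compiled form; this text tells all that it offers.
- The arm moves only by the tool step_arm, never from a script. Its argument "plan" is one flat list of numbers, 6 for each row, row after row: the shift along the tool's x, y, z in cm, then the turn, a rotation vector about the tool's x, y, z in rad. In form: [x, y, z, wx, wy, wz, x, y, z, wx, wy, wz, ...]. A call has 1 to 5 rows; each row shifts and turns the commanded pose from where the row before left it, along the tool's axes as they then stand; what a row does not reach is not made up. A row lasts 1/12 s, in which the tool goes at most 41.7 mm and 7.16 degrees, less where a joint would pass 70% of its speed; a pose out of reach is approached as far as the arm can. A call is refused whole if a number of a shift passes 4.17 or a number of a turn 0.125, either way. A call with a gripper value outside its range is refused whole. "hand" is the finger opening in cm, from 0 to 9.12, set as the call begins (left out, the last holds). The fingers move at their own pace and stop on an object; "newtons" is the grip in N (left out, the last holds). Time passes only in rows, so rows that do not move let the fingers close. It gives the time, the measured TCP pose, the force, the opening and the grip force at its end, in the units of the state.
- sensors.state(): the state, without advancing time (a new reading comes with each control period).
- viewer.grab_frame(name): name is "scene" or "side" or "wrist"; returns a dict with "img" (420x560x3 uint8, red, green, blue), "fx", "fy", "cx", "cy" (pixels), "position" and "attitude" of the camera in the world. Camera axes: x right, y down, z forward; pixel columns grow to the right and rows downward; lengths in mm; the calibration is good to about 2 mm. A picture is of the moment at which its call begins. There is no depth.
- env.job_done(): hands the job in; it is judged then, once.
Trained networks look in a picture, given as the dict that the camera call returned (one of the last four; its "shot" number tells which), for a name from the list of things; names that differ only in an ending like _2 or _b are one class to them, and where a whole thing is asked for, a point or a joint stands for the part that bears it (a point fixed in the world has none). Each returns a list of dicts, best first, with "score" (0 to 1); they miss things now and then, are a little off and sometimes report something else, mostly with a low value. They report only what shows in the picture. A call takes as long as a camera call. They do not tell look-alikes from the thing itself.
- viewer.boxes_of(name, picture): "location" ([column, row] in pixels, amid what is visible of it).
- viewer.pinpoint(name, picture): "location" ([column, row] in pixels: a listed point, or the origin of a listed thing).
The state is a dict: "time_s": time; "qpos": joint angles; "qvel": joint speeds; "effort": joint torques, N m; "ee_pos": TCP position; "ee_rot": TCP orientation; "force": force on the tool from outside, world axes, zero at the start; "torque": the same for the moment, N m; "gripper_width": finger opening in mm; "gripper_force": force on a finger pad.
Only numpy, scipy, OpenCV 4.12 (cv2) and the standard library are available. Lean on these libraries where they do the work, as an engineer would, in place of code of your own. Each camera call takes 0.05 s, during which the arm holds its last target. There are 200 camera calls.

## Working session

There is one attempt and no reset: what is moved stays moved. The work goes in short steps, Python scripts to look and compute and a tool call to move; the robot and the scene stay as the last step left them, time stands still between calls to the robot, and variables do not carry over. Pictures are saved under pics/ and viewed, at most 10 in all, crops included, and the job is handed in when it is done.

Besides the shell and the picture viewer there is one more tool, called after "Emit:" as name(argument=value, ...), one argument or row to a line, values as JSON. step_arm: Moves the arm, as the interface text tells. Its arguments: {"type":"object","properties":{"plan":{"type":"array","items":{"type":"number"}},"hand":{"type":"number"},"newtons":{"type":"number"}},"required":["plan"]}

```bash
mkdir -p pics; cat > h.py <<'E'
import numpy as np, cv2
from scipy.spatial.transform import Rotation as R
from workcell import sensors, viewer, env
def rot(p):
    a=np.array(p["attitude"],float)
    if a.shape==(3,3): return a
    return R.from_euler('xyz',a,degrees=True).as_matrix() if a.size==3 else R.from_quat(a).as_matrix()
def ray(p,uv):
    d=rot(p)@np.array([(uv[0]-p["cx"])/p["fx"],(uv[1]-p["cy"])/p["fy"],1]); return np.array(p["position"],float),d/np.linalg.norm(d)
def atz(p,uv,z):
    o,d=ray(p,uv); return o+d*(z-o[2])/d[2]
def proj(p,X):
    c=rot(p).T@(np.array(X)-p["position"]); return [p["fx"]*c[0]/c[2]+p["cx"],p["fy"]*c[1]/c[2]+p["cy"]]
def tri(l):
    A=np.zeros((3,3));b=np.zeros(3)
    for o,d in l:
        P=np.eye(3)-np.outer(d,d);A+=P;b+=P@o
    X=np.linalg.solve(A,b); return X,[np.linalg.norm((np.eye(3)-np.outer(d,d))@(X-o)) for o,d in l]
def save(p,n): cv2.imwrite(f'pics/{n}.png',p["img"][:,:,::-1])
E
python3 - <<'E'
from h import *
np.set_printoptions(precision=1,suppress=True)
print(sensors.state())
P={}
for n in ("scene","side","wrist"):
    p=viewer.grab_frame(n);P[n]=p;save(p,n+"0");print(n,p["position"],p["attitude"],p["fx"],p["cx"],p["cy"])
    for k in ("stopper_top","start_key_top","small_key_a_top","shaker","open_vial","vial_1","blank_plug"):
        print(k,[(np.round(q["location"]).tolist(),round(q["score"],2)) for q in viewer.pinpoint(k,p)])
a=np.hstack([P["scene"]["img"],P["side"]["img"]])
cv2.imwrite('pics/w.png',P["wrist"]["img"][:,:,::-1])
E
```

```text
{'time_s': 0.0, 'qpos': array([75.8, 18.4, 89.7, -0. , 72. , -1.1]), 'qvel': array([-0.1,  0.1, -0.1, -0.1, -0. ,  0. ]), 'effort': array([  0. , -41.2, -23.2,   0.1,   0. ,  -0. ]), 'ee_pos': array([129.7, 559.7, 227.1]), 'ee_rot': array([-179.9,   -0. ,  167. ]), 'force': array([-0.2,  0.5, -0. ]), 'torque': array([0. , 0. , 0.1]), 'gripper_force': 0.0, 'gripper_width': 91.13324888537319}
scene [1086.8 -408.8  680.6] [-128.9    1.3   52.2] 388.1442127149915 276.9257765917698 212.45238318690974
stopper_top [([298.0, 232.0], 0.68), ([238.0, 286.0], 0.54), ([264.0, 296.0], 0.44), ([291.0, 204.0], 0.17)]
start_key_top [([275.0, 212.0], 0.65)]
small_key_a_top [([290.0, 203.0], 0.62)]
shaker [([292.0, 255.0], 0.88)]
open_vial [([297.0, 258.0], 0.67), ([240.0, 307.0], 0.66)]
vial_1 [([299.0, 233.0], 0.78), ([315.0, 247.0], 0.76), ([314.0, 225.0], 0.7), ([282.0, 248.0], 0.53)]
blank_plug [([331.0, 234.0], 0.65)]
side [ 171.7 -601.4  730.1] [-131.     0.8  -32.7] 401.1251962476717 277.123567778916 208.81214979130797
stopper_top [([358.0, 233.0], 0.59), ([316.0, 185.0], 0.54), ([344.0, 250.0], 0.51)]
start_key_top [([252.0, 218.0], 0.58), ([297.0, 220.0], 0.56)]
small_key_a_top [([237.0, 203.0], 0.54)]
shaker [([281.0, 233.0], 0.72)]
open_vial [([344.0, 278.0], 0.9), ([312.0, 211.0], 0.58)]
vial_1 [([284.0, 209.0], 0.63), ([273.0, 196.0], 0.54), ([296.0, 219.0], 0.48), ([249.0, 217.0], 0.44)]
blank_plug [([292.0, 189.0], 0.63)]
wrist [ 59.7 576.5 385.3] [165.3  -0.   76.9] 312.2774929248122 282.78205623718856 203.4894458506402
stopper_top []
start_key_top []
small_key_a_top []
shaker []
open_vial []
vial_1 []
blank_plug []
```

```bash
python3 - <<'E'
import cv2
a=cv2.imread('pics/scene0.png')[150:330,200:400];b=cv2.imread('pics/side0.png')[150:330,190:390]
cv2.imwrite('pics/z.png',cv2.hconcat([cv2.resize(a,None,fx=2,fy=2,interpolation=2),cv2.resize(b,None,fx=2,fy=2,interpolation=2)]))
E
```

```text
(no output)
```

View pics/z.png

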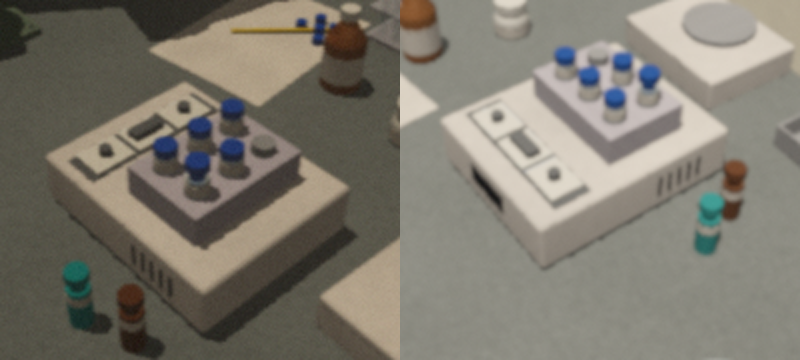

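View pics/scene0.png

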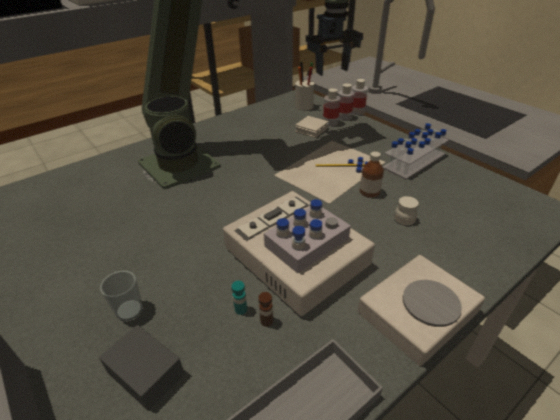

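The scene crop shows the raised stopper at scene px (298,232), which is side px (316,185): the rear-right well. The start key is the middle one, at scene (274,213) and side (252,221). Next I triangulate both and fit the shaker pose.

```bash
python3 - <<'E'
from h import *
from scipy.optimize import least_squares
np.set_printoptions(precision=1,suppress=True)
S=viewer.grab_frame("scene");D=viewer.grab_frame("side")
f=lambda n,p:[(np.round(q["location"],1),round(q["score"],2)) for q in viewer.pinpoint(n,p)]
near=lambda l,c:min([q[0] for q in l],key=lambda u:np.linalg.norm(u-c))
a=near(f("stopper_top",S),[298,232]);b=near(f("stopper_top",D),[316,185])
print("stop",a,b,tri([ray(S,a),ray(D,b)]))
a=near(f("start_key_top",S),[275,212]);b=near(f("start_key_top",D),[252,218])
print("key",a,b,tri([ray(S,a),ray(D,b)]))
for p in(S,D):
    for n in("small_key_a_top","vial_1","blank_plug","shaker","stopper_top"):print(n,f(n,p))
a=near(f("blank_plug",S),[331,234]);b=near(f("blank_plug",D),[292,189]);print("plug",tri([ray(S,a),ray(D,b)]))
E
```

```text
stop [296.1 231.2] [314.2 184.7] (array([637.7, -24. , 158.6]), [np.float64(3.2648419732090797), np.float64(3.264841973209106)])Traceback (most recent call last):
  File "<stdin>", line 9, in <module>
  File "<stdin>", line 6, in <lambda>
ValueError: min() iterable argument is empty
```

```bash
python3 - <<'E'
from h import *
np.set_printoptions(precision=1,suppress=True)
S=viewer.grab_frame("scene");D=viewer.grab_frame("side")
for a,b in (((291.5,202.5),(238.5,208)),((273.5,213.5),(252,222.5)),((252.5,224),(266.5,236.5))):
    print(atz(S,a,91),atz(D,b,91),tri([ray(S,a),ray(D,b)]))
for a,b in (((298,232),(315,185)),):print(atz(S,a,159),atz(D,b,159))
E
```

```text
[492.4  81.7  91. ] [485.3  77.1  91. ] (array([488.1,  84.5,  85.8]), [np.float64(1.2474270524812174), np.float64(1.2474270524812756)])
[498.4  20.5  91. ] [486.7  13.8  91. ] (array([491.3,  24.5,  82.5]), [np.float64(1.7839483682127428), np.float64(1.7839483682127601)])
[498.1 -41.2  91. ] [490.8 -44.4  91. ] (array([493.5, -38.9,  85.8]), [np.float64(0.7503246311990823), np.float64(0.7503246311991821)])
[644.6 -26.9 159. ] [639.6 -21.8 159. ]
```

Emit:
step_arm(
  plan=[0, 0, 0, 0, 0, -0.09, 0, 0, 0, 0, 0, -0.09, 0, 0, 0, 0, 0, -0.09, 0, 0, -3, 0, 0, 0],
  hand=0,
  newtons=10,
)

```text
time_s: 1.88
ee_pos: [129.1, 557.1, 252.7]
ee_rot: [-179.3, -0.2, -177.4]
force: [-0.5, 0.0, -1.2]
gripper_width: 67.9
gripper_force: 0.0
```

Emit:
step_arm(
  plan=[-2, -2.9, 0, 0, 0, 0, -2, -2.9, 0, 0, 0, 0, -2, -2.9, 0, 0, 0, 0, -2, -2.9, 0, 0, 0, 0, -2, -2.9, 0, 0, 0, 0],
)

```text
time_s: 2.3
ee_pos: [236.5, 418.1, 258.1]
ee_rot: [180.0, 0.0, -177.5]
force: [0.5, -0.0, 0.4]
gripper_width: 34.1
gripper_force: 0.0
```

Emit:
step_arm(
  plan=[-2, -2.9, 0, 0, 0, 0, -2, -2.9, 0, 0, 0, 0, -2, -2.9, 0, 0, 0, 0, -2, -2.9, 0, 0, 0, 0, -2, -2.9, 0, 0, 0, 0],
)

```text
time_s: 2.72
ee_pos: [342.6, 277.4, 258.2]
ee_rot: [180.0, 0.0, -177.6]
force: [0.6, 0.7, 0.4]
gripper_width: 1.3
gripper_force: 0.0
```

Emit:
step_arm(
  plan=[-2, -2.9, 0, 0, 0, 0, -2, -2.9, 0, 0, 0, 0, -2, -2.9, 0, 0, 0, 0, -2, -2.9, 0, 0, 0, 0, -2, -2.9, 0, 0, 0, 0],
)

```text
time_s: 3.13
ee_pos: [448.7, 136.6, 258.2]
ee_rot: [180.0, 0.0, -177.6]
force: [-0.1, 0.3, -0.2]
gripper_width: 0.6
gripper_force: 0.0
```

Emit:
step_arm(
  plan=[-2, -2.9, 0, 0, 0, 0, -2, -2.9, 0, 0, 0, 0, -2, -2.9, 0, 0, 0, 0, -1, -2.9, 0, 0, 0, 0, 0, 0, 0, 0, 0, 0],
)

```text
time_s: 3.55
ee_pos: [524.9, 20.8, 257.6]
ee_rot: [-179.9, 0.1, -177.8]
force: [-1.1, 0.1, 0.8]
gripper_width: 0.5
gripper_force: 0.0
```

```bash
cat > look.py <<'E'
from h import *
import sys
np.set_printoptions(precision=1,suppress=True)
p=viewer.grab_frame("wrist");save(p,sys.argv[1]);s=sensors.state();print(s["time_s"],s["ee_pos"],s["ee_rot"],s["gripper_width"],p["position"],p["attitude"])
for n,z in(("stopper_top",159),("start_key_top",91),("small_key_a_top",91),("vial_1",82),("open_vial",82),("blank_plug",82)):
    for q in viewer.pinpoint(n,p):
        if q["score"]>.25: print(n,np.round(q["location"],1),round(q["score"],2),atz(p,q["location"],z))
np.savez('pics/'+sys.argv[1],**{k:p[k] for k in("fx","fy","cx","cy","position","attitude")})
E
python3 look.py w1
```

```text
3.6 [523.6  23.1 257.6] [-180.    -0.  -177.8] 0.539992464261996 [452.8  18.8 414.8] [165.3   0.1  92.1]
stopper_top [120.8 268.3] 0.65 [ 585.4 -122.2  159. ]
start_key_top [284.7 160.5] 0.7 [491.8  21.5  91. ]
small_key_a_top [348.5 161.1] 0.62 [490.   87.5  91. ]
small_key_a_top [224.9 161.1] 0.5 [494.7 -40.3  91. ]
small_key_a_top [285.4 214.7] 0.46 [550.2  24.5  91. ]
vial_1 [287.5 240.6] 0.45 [583.6  28.3  82. ]
```

View pics/w1.png

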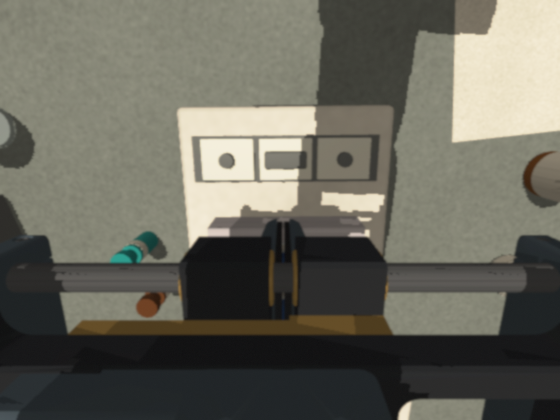

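The wrist view shows the bar key at (285,160), midway between the round keys at (227,160) and (345,159). I move further on to see the vials past the fingers.

Emit:
step_arm(
  plan=[-3.5, -0.9, 0, 0, 0, 0, -3.5, -0.9, 0, 0, 0, 0, -3.5, -0.9, 0, 0, 0, 0, -3.5, -0.9, 0, 0, 0, 0, -3, -0.9, 0, 0, 0, 0],
)

```text
time_s: 4.32
ee_pos: [696.2, -11.6, 257.9]
ee_rot: [180.0, 0.0, -177.5]
force: [-0.2, 1.2, 0.2]
gripper_width: 0.3
gripper_force: 0.0
```

Emit:
step_arm(
  plan=[0, 0, 0, 0, 0, 0, 0, 0, 0, 0, 0, 0],
)

```text
time_s: 4.48
ee_pos: [695.0, -11.8, 256.4]
ee_rot: [180.0, -0.1, -177.5]
force: [-0.1, 0.0, -0.7]
gripper_width: 0.5
gripper_force: 0.0
```

```bash
python3 look.py w2
```

```text
4.5333 [694.1 -11.6 257.3] [ 180.    -0.1 -177.5] 0.43259976689371343 [623.4 -14.6 413.9] [165.5  -0.   92.4]
stopper_top [275.1 142.4] 0.67 [639.1 -19.9 159. ]
stopper_top [135.7 116.2] 0.65 [ 623.5 -130.1  159. ]
stopper_top [165.9 169. ] 0.61 [ 664.3 -108.6  159. ]
vial_1 [275.6  87.1] 0.95 [589.4 -23.   82. ]
vial_1 [373.9  86.2] 0.86 [584.5  75.3  82. ]
vial_1 [322.3 137.8] 0.64 [637.1  27.4  82. ]
vial_1 [275.9 142.7] 0.32 [644.1 -20.7  82. ]
open_vial [164.  115.6] 0.69 [ 621.7 -136.    82. ]
open_vial [186.4 162.6] 0.56 [ 668.9 -114.9   82. ]
open_vial [275.7 139.1] 0.55 [640.5 -21.   82. ]
blank_plug [371.  136.8] 0.85 [634.  78.  82.]
```

View pics/w2.png

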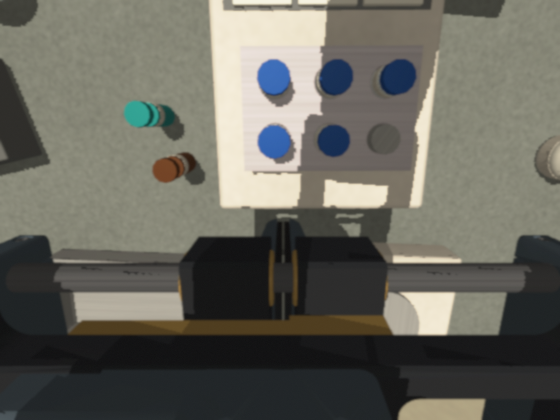

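The wrist view shows stoppers at (274,77), (336,77), (397,77), (274,142) and (334,140), with the plug at (385,138). The candidate is (274,142). Next I check which stopper is raised against the layout in all three views.

```bash
python3 - <<'E'
from h import *
from scipy.ndimage import label
from scipy.optimize import least_squares
np.set_printoptions(precision=1,suppress=True)
S=viewer.grab_frame("scene");D=viewer.grab_frame("side");W=viewer.grab_frame("wrist")
K=np.array([492,22.,0]);Rz=R.from_euler('z',2.3,degrees=True).as_matrix()
wells={(x,y):K+Rz@np.array([x+85,y,0]) for x in(10,60) for y in(-50,0,50)}
def blobs(p,r):
    h=cv2.cvtColor(p["img"],cv2.COLOR_RGB2HSV); m=(h[...,0]>105)&(h[...,0]<130)&(h[...,1]>150)&(h[...,2]>50)
    l,n=label(m); out=[]
    for i in range(1,n+1):
        y,x=np.nonzero(l==i)
        if len(x)>25: out.append((np.array([x.mean(),y.mean()]),len(x)))
    return out
for nm,p in(("S",S),("D",D),("W",W)):
    B=blobs(p,0)
    for k,w in wells.items():
        if k==(60,50):continue
        e=np.array(proj(p,w+[0,0,143]));b,a=min(B,key=lambda q:np.linalg.norm(q[0]-e))
        e10=np.array(proj(p,w+[0,0,153]))-e
        print(nm,k,"blob",b,a,"off",b-e,"10mm=",e10)
E
```

```text
S (10, -50) blob [282.3 222.1] 63 off [ 0.3 -1.5] 10mm= [-0.1 -3.6]
S (10, 0) blob [298.6 230. ] 76 off [-0.6 16.3] 10mm= [ 0.1 -3.6]
S (10, 50) blob [298.6 230. ] 76 off [-16.9  25.6] 10mm= [ 0.2 -3.5]
S (60, -50) blob [298.6 230. ] 76 off [ 0.8 -5.4] 10mm= [ 0.1 -3.6]
S (60, 0) blob [298.6 230. ] 76 off [-16.7   5.2] 10mm= [ 0.2 -3.6]
D (10, -50) blob [296.9 198.4] 53 off [-0.6 -0.1] 10mm= [ 0.1 -3.4]
D (10, 0) blob [284.4 187.8] 46 off [-0.4  0.1] 10mm= [-0.  -3.3]
D (10, 50) blob [272.1 177.6] 38 off [-0.7  0.1] 10mm= [-0.1 -3.3]
D (60, -50) blob [314.1 187.4] 60 off [-0.4 -3.1] 10mm= [ 0.2 -3.4]
D (60, 0) blob [300.5 180.4] 36 off [-1.   0.2] 10mm= [ 0.1 -3.3]
W (10, -50) blob [274.2  78.5] 794 off [ 1.  -0.8] 10mm= [-0.4 -1.7]
W (10, 0) blob [335.8  78.1] 812 off [ 1.5 -1.3] 10mm= [ 2.  -1.7]
W (10, 50) blob [397.3  78. ] 871 off [ 1.9 -1.5] 10mm= [ 4.4 -1.7]
W (60, -50) blob [274.6 142.3] 731 off [1.  0.7] 10mm= [-0.3  0.7]
W (60, 0) blob [333.4 140.9] 685 off [ 1.6 -0.7] 10mm= [1.8 0.8]
```

Emit:
step_arm(
  plan=[2.8, -0.4, 0, 0, 0, 0, 2.8, -0.4, 0, 0, 0, 0, 0, 0, 2, 0, 0, 0, 0, 0, 2, 0, 0, 0, 0, 0, 2, 0, 0, 0],
)

```text
time_s: 5.4
ee_pos: [638.6, -23.1, 198.3]
ee_rot: [-180.0, 0.1, -177.6]
force: [0.1, 0.1, 0.8]
gripper_width: 0.5
gripper_force: 0.0
```

Emit:
step_arm(
  plan=[0, 0, 0, 0, 0, 0, 0, 0, 0, 0, 0, 0],
)

```text
time_s: 5.57
ee_pos: [638.3, -22.9, 197.4]
ee_rot: [180.0, -0.1, -177.6]
force: [-0.4, -0.2, 0.5]
gripper_width: 0.5
gripper_force: 0.0
```

```bash
python3 - <<'E'
from h import *
for i in range(2): p=viewer.grab_frame(("scene","side")[i]);s=sensors.state();print(s["ee_pos"],s["ee_rot"],s["force"]); c=proj(p,[639,-22,165]);u,v=map(int,c);cv2.imwrite(f'pics/t{i}.png',cv2.resize(p["img"][v-45:v+45,u-60:u+60,::-1],None,fx=3.3,fy=3.3,interpolation=2))
cv2.imwrite('pics/t.png',cv2.hconcat([cv2.imread('pics/t0.png'),cv2.imread('pics/t1.png')]))
E
```

```text
[639.27106812 -22.8982267  198.67070413] [ 1.79999839e+02  4.58891958e-02 -1.77580632e+02] [-0.20777252 -0.49608498 -0.64285436]
[639.72072359 -22.90784392 199.33406949] [-1.79992009e+02  1.33064911e-01 -1.77581942e+02] [-0.19884234 -0.1254256  -0.26805657]
```

View pics/t.png

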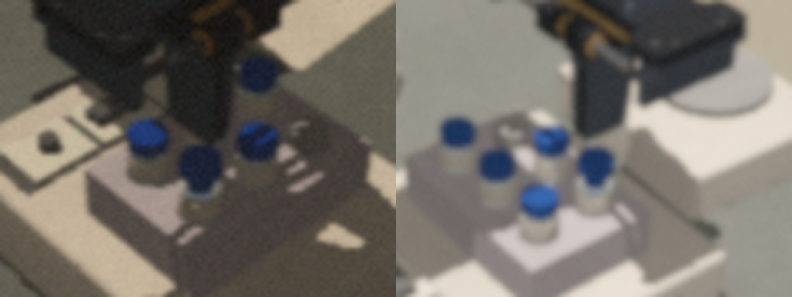

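The closed fingertips stand straight above the raised stopper in both views. I now press it down in small steps.

Emit:
step_arm(
  plan=[0, 0, 1, 0, 0, 0, 0, 0, 1, 0, 0, 0, 0, 0, 0.3, 0, 0, 0, 0, 0, 0.2, 0, 0, 0, 0, 0, 0, 0, 0, 0],
)

```text
time_s: 6.08
ee_pos: [638.6, -22.8, 172.6]
ee_rot: [180.0, -0.1, -177.6]
force: [-1.1, 0.2, 1.0]
gripper_width: 0.4
gripper_force: 0.6
```

Emit:
step_arm(
  plan=[0, 0, 0.1, 0, 0, 0, 0, 0, 0.1, 0, 0, 0, 0, 0, 0.1, 0, 0, 0, 0, 0, 0.1, 0, 0, 0, 0, 0, 0, 0, 0, 0],
)

```text
time_s: 6.5
ee_pos: [638.8, -22.9, 168.9]
ee_rot: [180.0, -0.0, -177.6]
force: [-0.6, -0.8, 3.0]
gripper_width: 0.5
gripper_force: 1.3
```

Emit:
step_arm(
  plan=[0, 0, 0.1, 0, 0, 0, 0, 0, 0.1, 0, 0, 0, 0, 0, 0.1, 0, 0, 0, 0, 0, 0.1, 0, 0, 0, 0, 0, 0, 0, 0, 0],
)

```text
time_s: 6.92
ee_pos: [638.7, -22.9, 164.6]
ee_rot: [180.0, -0.0, -177.6]
force: [-1.7, -0.2, 2.8]
gripper_width: 0.1
gripper_force: 1.3
```

Emit:
step_arm(
  plan=[0, 0, 0.1, 0, 0, 0, 0, 0, 0.1, 0, 0, 0, 0, 0, 0, 0, 0, 0],
)

```text
time_s: 7.17
ee_pos: [638.8, -22.9, 162.7]
ee_rot: [180.0, -0.0, -177.6]
force: [-1.3, -0.6, 2.6]
gripper_width: 0.4
gripper_force: 1.3
```

Emit:
step_arm(
  plan=[0, 0, 0.1, 0, 0, 0, 0, 0, 0, 0, 0, 0],
)

```text
time_s: 7.33
ee_pos: [638.8, -22.9, 162.0]
ee_rot: [180.0, -0.0, -177.6]
force: [-1.3, -0.7, 4.1]
gripper_width: 0.5
gripper_force: 2.1
```

Emit:
step_arm(
  plan=[0, 0, 0.1, 0, 0, 0, 0, 0, 0, 0, 0, 0],
)

```text
time_s: 7.5
ee_pos: [638.9, -22.9, 161.3]
ee_rot: [180.0, 0.0, -177.6]
force: [-1.6, -0.0, 5.6]
gripper_width: 0.5
gripper_force: 3.0
```

Force is now rising: the end stop. Two more millimetres to be sure.

Emit:
step_arm(
  plan=[0, 0, 0.1, 0, 0, 0, 0, 0, 0.1, 0, 0, 0, 0, 0, 0, 0, 0, 0, 0, 0, 0, 0, 0, 0],
)

```text
time_s: 7.83
ee_pos: [639.1, -22.9, 160.3]
ee_rot: [-180.0, 0.1, -177.6]
force: [-3.3, 0.4, 9.9]
gripper_width: 0.8
gripper_force: 4.5
```

Emit:
step_arm(
  plan=[0, 0, -0.3, 0, 0, 0, 0, 0, -1, 0, 0, 0, 0, 0, -3, 0, 0, 0, 0, 0, -3, 0, 0, 0, 0, 0, -2.7, 0, 0, 0],
)

```text
time_s: 8.25
ee_pos: [639.1, -22.9, 260.3]
ee_rot: [180.0, 0.0, -177.6]
force: [1.6, 0.3, -0.1]
gripper_width: 0.7
gripper_force: 0.0
```

Emit:
step_arm(
  plan=[-2.8, 0.4, 0, 0, 0, 0, -2.8, 0.4, 0, 0, 0, 0, 0, 0, 0, 0, 0, 0, 0, 0, 0, 0, 0, 0],
)

```text
time_s: 8.58
ee_pos: [695.1, -12.3, 257.6]
ee_rot: [180.0, -0.1, -177.6]
force: [-0.4, -0.8, -0.4]
gripper_width: 0.2
gripper_force: 0.0
```

```bash
python3 - <<'E'
from h import *
from scipy.ndimage import label
np.set_printoptions(precision=1,suppress=True)
print(sensors.state()["ee_pos"],sensors.state()["force"])
K=np.array([492,22.,0]);Rz=R.from_euler('z',2.3,degrees=True).as_matrix()
for nm in("scene","side","wrist"):
    p=viewer.grab_frame(nm)
    h=cv2.cvtColor(p["img"],cv2.COLOR_RGB2HSV); m=(h[...,0]>105)&(h[...,0]<130)&(h[...,1]>150)&(h[...,2]>35)
    l,n=label(m); B=[np.argwhere(l==i).mean(0)[::-1] for i in range(1,n+1) if (l==i).sum()>25]
    for k in((10,-50),(10,0),(10,50),(60,-50),(60,0)):
        e=np.array(proj(p,K+Rz@np.array([k[0]+85,k[1],0])+[0,0,143])); b=min(B,key=lambda q:np.linalg.norm(q-e)); print(nm,k,b,b-e)
    if nm!="wrist": u,v=map(int,proj(p,[620,10,140])); cv2.imwrite(f'pics/v_{nm}.png',cv2.resize(p["img"][v-45:v+45,u-60:u+60,::-1],None,fx=3.3,fy=3.3,interpolation=2))
cv2.imwrite('pics/v.png',cv2.hconcat([cv2.imread('pics/v_scene.png'),cv2.imread('pics/v_side.png')]))
E
```

```text
[695.1 -12.3 257.6] [-0.4 -0.8 -0.4]
scene (10, -50) [282.5 222.2] [ 0.5 -1.4]
scene (10, 0) [282.5 222.2] [-16.8   8.5]
scene (10, 50) [298.4 234. ] [-17.2  29.6]
scene (60, -50) [298.4 234. ] [ 0.5 -1.4]
scene (60, 0) [298.4 234. ] [-16.9   9.2]
side (10, -50) [296.9 198.4] [-0.6 -0.1]
side (10, 0) [284.3 187.7] [-0.5  0. ]
side (10, 50) [272.1 177.7] [-0.8  0.2]
side (60, -50) [313.8 190.7] [-0.7  0.1]
side (60, 0) [300.5 180.4] [-1.   0.2]
wrist (10, -50) [274.5  79.2] [ 0.9 -0.8]
wrist (10, 0) [336.1  78.8] [ 1.5 -1.3]
wrist (10, 50) [397.6  78.5] [ 1.9 -1.7]
wrist (60, -50) [275.3 142.2] [ 1.3 -0. ]
wrist (60, 0) [333.8 141.6] [ 1.7 -0.6]
```

View pics/v.png

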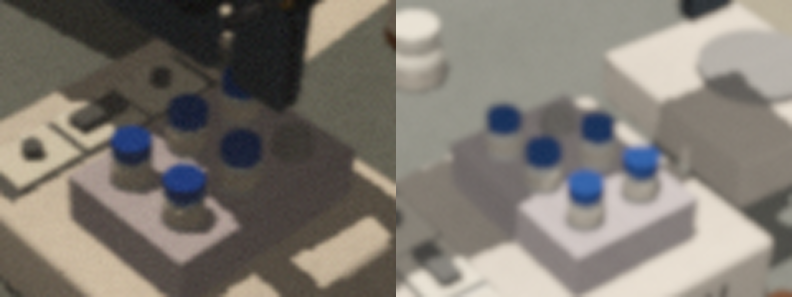

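The stopper is now level with the others: in all three views its offset from the layout matches theirs. Now the middle bar key.

Emit:
step_arm(
  plan=[4, 0.85, 0, 0, 0, 0, 4, 0.85, 0, 0, 0, 0, 4, 0.85, 0, 0, 0, 0, 4, 0.85, 0, 0, 0, 0, 4, 0.85, 0, 0, 0, 0],
)

```text
time_s: 9.15
ee_pos: [489.8, 21.5, 258.9]
ee_rot: [180.0, -0.0, -177.6]
force: [-0.8, 0.6, -0.0]
gripper_width: 0.7
gripper_force: 0.0
```

Emit:
step_arm(
  plan=[0, 0, 0, 0, 0, 0, 0, 0, 0, 0, 0, 0, 0, 0, 0, 0, 0, 0],
)

```text
time_s: 9.4
ee_pos: [493.1, 21.3, 259.9]
ee_rot: [-180.0, 0.2, -177.6]
force: [1.1, -0.2, 0.1]
gripper_width: 0.6
gripper_force: 0.0
```

Emit:
step_arm(
  plan=[0, 0, 3, 0, 0, 0, 0, 0, 3, 0, 0, 0, 0, 0, 3, 0, 0, 0, 0, 0, 3, 0, 0, 0, 0, 0, 1.5, 0, 0, 0],
)

```text
time_s: 9.82
ee_pos: [492.5, 21.2, 120.6]
ee_rot: [180.0, -0.2, -177.6]
force: [-0.1, -0.4, 0.2]
gripper_width: 0.1
gripper_force: 0.0
```

Emit:
step_arm(
  plan=[0, 0, 0, 0, 0, 0, 0, 0, 0, 0, 0, 0],
)

```text
time_s: 9.98
ee_pos: [494.0, 21.2, 123.4]
ee_rot: [180.0, -0.1, -177.6]
force: [-0.6, 0.1, 0.6]
gripper_width: 0.8
gripper_force: 0.0
```

```bash
python3 - <<'E'
from h import *
for n in("scene","side"):
    p=viewer.grab_frame(n);u,v=map(int,proj(p,[492,22,100]));cv2.imwrite(f'pics/k_{n}.png',cv2.resize(p["img"][v-45:v+45,u-60:u+60,::-1],None,fx=3.3,fy=3.3,interpolation=2))
cv2.imwrite('pics/k.png',cv2.hconcat([cv2.imread('pics/k_scene.png'),cv2.imread('pics/k_side.png')]))
E
```

```text
(no output)
```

View pics/k.png

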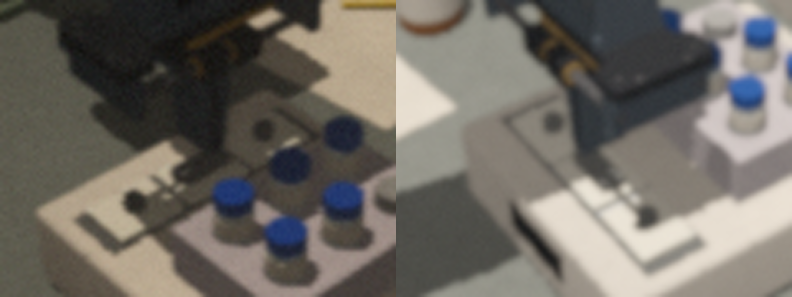

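The fingers stand over the bar key, clear of the small keys and vials.

Emit:
step_arm(
  plan=[0, 0, 0.8, 0, 0, 0, 0, 0, 0.6, 0, 0, 0, 0, 0, 0.2, 0, 0, 0, 0, 0, 0.2, 0, 0, 0, 0, 0, 0, 0, 0, 0],
)

```text
time_s: 10.5
ee_pos: [492.7, 21.5, 105.6]
ee_rot: [180.0, -0.0, -177.6]
force: [0.7, 0.1, -1.4]
gripper_width: 0.8
gripper_force: 0.0
```

Emit:
step_arm(
  plan=[0, 0, 0.1, 0, 0, 0, 0, 0, 0.1, 0, 0, 0, 0, 0, 0, 0, 0, 0],
)

```text
time_s: 10.75
ee_pos: [493.0, 21.5, 104.1]
ee_rot: [180.0, 0.0, -177.6]
force: [-0.7, 0.1, 2.0]
gripper_width: 0.1
gripper_force: 0.9
```

Emit:
step_arm(
  plan=[0, 0, 0.1, 0, 0, 0, 0, 0, 0.1, 0, 0, 0, 0, 0, 0, 0, 0, 0],
)

```text
time_s: 11.0
ee_pos: [493.0, 21.5, 102.0]
ee_rot: [180.0, 0.0, -177.6]
force: [-0.3, 0.3, 2.0]
gripper_width: 0.5
gripper_force: 1.5
```

Emit:
step_arm(
  plan=[0, 0, 0.1, 0, 0, 0, 0, 0, 0.1, 0, 0, 0, 0, 0, 0, 0, 0, 0],
)

```text
time_s: 11.25
ee_pos: [493.0, 21.5, 100.0]
ee_rot: [180.0, 0.0, -177.6]
force: [-0.9, 0.5, 4.0]
gripper_width: 0.4
gripper_force: 2.1
```

Emit:
step_arm(
  plan=[0, 0, 0.1, 0, 0, 0, 0, 0, 0, 0, 0, 0],
)

```text
time_s: 11.42
ee_pos: [493.0, 21.5, 99.3]
ee_rot: [180.0, 0.0, -177.6]
force: [-1.6, 1.1, 5.7]
gripper_width: 0.3
gripper_force: 2.7
```

Emit:
step_arm(
  plan=[0, 0, 0.1, 0, 0, 0, 0, 0, 0, 0, 0, 0],
)

```text
time_s: 11.58
ee_pos: [493.1, 21.5, 99.1]
ee_rot: [180.0, 0.0, -177.6]
force: [-3.8, 0.4, 11.9]
gripper_width: 0.1
gripper_force: 6.1
```

Firm stop at about 6 mm of travel: the key is fully down. I release it.

Emit:
step_arm(
  plan=[0, 0, -0.3, 0, 0, 0, 0, 0, -1, 0, 0, 0, 0, 0, -3, 0, 0, 0, 0, 0, -4, 0, 0, 0, 0, 0, -4, 0, 0, 0],
)

```text
time_s: 12.0
ee_pos: [491.9, 21.4, 221.7]
ee_rot: [180.0, -0.2, -177.6]
force: [0.7, -0.3, -0.5]
gripper_width: 0.6
gripper_force: 0.0
```

Emit:
step_arm(
  plan=[0, 0, -2, 0, 0, 0, 0, 0, 0, 0, 0, 0, 0, 0, 0, 0, 0, 0],
)

```text
time_s: 12.25
ee_pos: [493.2, 21.5, 241.8]
ee_rot: [-180.0, 0.1, -177.6]
force: [-0.0, 0.2, -0.9]
gripper_width: 0.2
gripper_force: 0.0
```

```bash
python3 - <<'E'
from h import *
s=sensors.state();print(s["ee_pos"],s["force"])
p=viewer.grab_frame("side");c=proj(p,[600,0,120]);u,v=map(int,c);cv2.imwrite('pics/end.png',cv2.resize(p["img"][v-80:v+80,u-110:u+110,::-1],None,fx=3,fy=3,interpolation=2))
E
```

```text
[493.19468847  21.47962736 241.81885095] [-0.00630081  0.23651916 -0.87655653]
```

View pics/end.png

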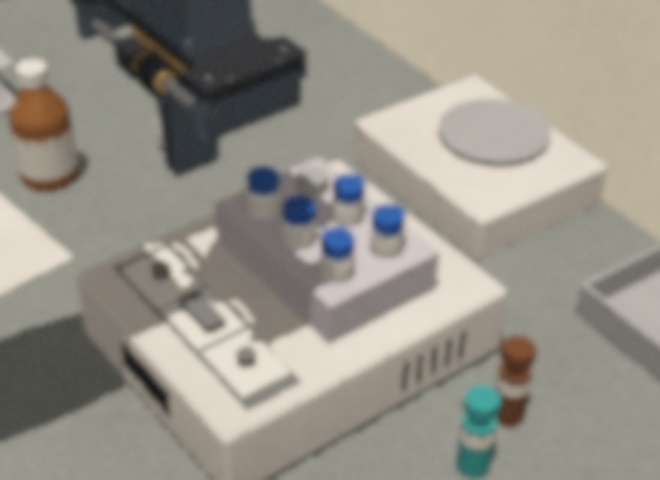

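All stoppers are level, the bar key (crop (205,312)) is back up, and the arm is clear.

```bash
python3 -c "
from workcell import env
print(env.job_done())"
```

```text
the job is handed in; nothing more can be done
None
```

I pressed the raised stopper (rear-right well) down level with the others at about 10 N, then pressed the middle bar-shaped start key to its stop and let it come back up, and handed the job in at about 12 s with the arm clear; no verdict came back.

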